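Put the right lids back on the tea caddies

ROBOT

A 6-joint arm with a two-finger parallel gripper is mounted at the origin on the work surface. World frame = base frame: x ahead of the robot, y to its left, z up, the work surface at z = 0. Lengths are in m, angles in degrees, forces in N, time in s.
With the tool pointing down it reaches from about 0.4 to 0.825 m from the base axis. Payload 7 kg.
Tool frame: the origin (TCP) lies midway between the tips of the shut fingers; the grasp point (between the pads) lies 19 mm behind it; z points along the fingers, x is the direction in which the jaws open and shut, and the axes are right-handed (so a half turn about z gives the same grasp; the last joint's range is limited). The gripper opens to 88 mm and grips with 3 to 60 N. Pads are 19 mm wide; open, the fingers measure 130 mm over their backs; the gripper's body (78 mm by 193 mm) begins 47 mm behind the grasp point.
Start: joints at [-56.03, 20.546, 0.682, 0, -70.136, -16.507], TCP at [0.203, -0.644, 0.227] pointing down, gripper open.
Joint ranges: [-176.03, 176.03], [-82.01, 121.73], [-58.28, 71.71], [-173.87, 95.51], [-174.79, -0.11], [-173.66, 173.66]. Speed limits (degrees/s): [136.94, 136.94, 172.46, 180, 180, 180].

INTERFACE

Orientations are given as [roll, pitch, yaw] about the fixed x, y, z axes, in that order (R = Rz(yaw) Ry(pitch) Rx(roll)).
In Python, from plant import * gives the robot as it stands. The module is installed in compiled form; this text tells all that it offers.
- The arm moves only by the shell command python3 -m pendant 'ROWS' [OPENING]. ROWS is JSON, a list that holds one entry, the list of rows, each a list of 6 numbers: the shift along the world's x, y, z in mm, then the turn, a rotation vector about the world's x, y, z in degrees. A call has 1 to 10 rows; each row is the pose to reach, as a shift and turn from the pose commanded when the call began; what a row does not reach only later rows make up. A row lasts 1/8 s, in which the tool goes at most 62.5 mm and 10.7 degrees, less where a joint would pass 70% of its speed; a pose out of reach is approached as far as the arm can. A call with a gripper value outside its range is refused whole. OPENING is the closure, from -1 (fully open) to 1 (shut), set as the call begins (- or left out, the last holds). The fingers move at their own pace and stop on an object; the grip force is fixed at half the most. Time passes only in rows, so rows that repeat a pose let the fingers close. It gives the time, the measured TCP pose, the force and the opening at its end, in the units of the state.
- get_obs(): the state, without advancing time (a new reading comes with each control period).
- snapshot(name): name is "scene" or "top" or "wrist"; returns a dict with "pixels" (420x560x3 uint8, red, green, blue), "depth" (420x560 float32, m along the optical axis (not along the pixel's ray), 0 where there is no reading), "fx", "fy", "cx", "cy" (pixels), "pose" (4x4, takes a point from camera to world coordinates); the wrist camera has in their place "tool_from_camera" (4x4, takes a point from camera to tool coordinates, whose origin is the TCP and whose axes are the tool frame's). Camera axes: x right, y down, z forward; pixel columns grow to the right and rows downward; lengths in m; the calibration is good to about 2 mm. A picture is of the moment at which its call begins: read the wrist's pose just before it.
- close_job(): hands the job in, once; it reports no verdict.
The state is a dict: "clock": time; "joint_pos": joint angles; "qvel": joint speeds; "tau": joint torques, N m; "tool_pos": TCP position; "orientation": TCP orientation; "force": force on the tool from outside, world axes, zero at the start; "moment": the same for the moment, N m; "opening": finger opening in m.
Only numpy, scipy, OpenCV 4.12 (cv2) and the standard library are available. Lean on these libraries where they do the work, as an engineer would, in place of code of your own. Each camera call takes 0.05 s, during which the arm holds its last target. There are 200 camera calls.

TASK

Give each of the three tea caddies the lid of its own colour, fully seated on its rim: the red lid has been put on the blue caddy by mistake, and the blue and yellow lids are in the sloping rack. Set the lids down gently rather than dropping them, and leave the caddies standing where they are. Leave the spare cream lid in its rack and do not disturb the bottle, mug, jar and bowl.

Things in the scene. Friction and masses are not known exactly. Their poses are not given: they have to be found in the camera images.
- caddy_blue_c (a point): centre of the blue tea caddy, half-way up: open tin 112 (x) x 82 (y) x 100 mm, 0.5-0.9 kg, loose, walls 4 mm, mouth 104 x 74; rim 50 mm above this point; z up, x along the long side. It starts wearing the red lid. Its lid fits either way round (half a turn), some 4 mm play each way; seated, the lid's centre is 61.5 mm above this point.
- caddy_red_c (a point): centre of the red tea caddy, half-way up: open tin 112 (x) x 82 (y) x 100 mm, 0.5-0.9 kg, loose, walls 4 mm, mouth 104 x 74; rim 50 mm above this point; z up, x along the long side. It starts open. Its lid fits either way round (half a turn), some 4 mm play each way; seated, the lid's centre is 61.5 mm above this point.
- caddy_yellow_c (a point): centre of the yellow tea caddy, half-way up: open tin 112 (x) x 82 (y) x 100 mm, 0.5-0.9 kg, loose, walls 4 mm, mouth 104 x 74; rim 50 mm above this point; z up, x along the long side. It starts open. Its lid fits either way round (half a turn), some 4 mm play each way; seated, the lid's centre is 61.5 mm above this point.
- lid_blue_c (a point): centre of the blue lid, 130 g, half-way up its 47 mm. Plate 116 (x) x 86 (y) x 5 mm, top face 6.5 mm below this point; under it a white plug 12 mm deep, 96 x 66 mm (lower half 84 x 54). Wooden bar handle on top: 64 mm along x, 14 wide (y), 30 high, ending 23.5 mm above this point. z: out of the handle side. Starts in any bay of the rack, x up the slope.
- lid_yellow_c (a point): centre of the yellow lid, 130 g, half-way up its 47 mm. Plate 116 (x) x 86 (y) x 5 mm, top face 6.5 mm below this point; under it a white plug 12 mm deep, 96 x 66 mm (lower half 84 x 54). Wooden bar handle on top: 64 mm along x, 14 wide (y), 30 high, ending 23.5 mm above this point. z: out of the handle side. Starts in any bay of the rack, x up the slope.
- lid_red_c (a point): centre of the red lid, 130 g, half-way up its 47 mm. Plate 116 (x) x 86 (y) x 5 mm, top face 6.5 mm below this point; under it a white plug 12 mm deep, 96 x 66 mm (lower half 84 x 54). Wooden bar handle on top: 64 mm along x, 14 wide (y), 30 high, ending 23.5 mm above this point. z: out of the handle side. It starts seated level on the blue caddy.
- lid_cream_c (a point): centre of the cream (spare) lid, 130 g, half-way up its 47 mm. Plate 116 (x) x 86 (y) x 5 mm, top face 6.5 mm below this point; under it a white plug 12 mm deep, 96 x 66 mm (lower half 84 x 54). Wooden bar handle on top: 64 mm along x, 14 wide (y), 30 high, ending 23.5 mm above this point. z: out of the handle side. Starts in any bay of the rack, x up the slope.
- rack_mid (a point): fixed wooden rack 306 mm wide (y), three bays 98 mm apart; point in the middle of its sloping board's face, 70 mm up. The board, 150 mm long, rises at 26 degrees along the rack's +x, low edge roughly towards the robot, so the lids' handles lean 26 degrees to the rack's -x; a 20 mm ledge at its foot holds the lids, 10 mm ribs part them. z is up, x level.
- syrup_c (a point): bystander: amber syrup bottle, 60 mm wide, 220 mm tall, standing; point at half height
- jar_c (a point): bystander: white stoneware jar with a closed wooden top, 66 mm wide, 150 mm tall; point at half height
- mug_c (a point): bystander: white mug, 80 mm wide, 90 mm tall, handle on its y side; point at half height
- bowl_c (a point): bystander: small blue bowl, 96 mm wide, 50 mm tall; point at half height
Things that resemble listed ones, but are neither listed nor needed, are in the scene too. Leave any green look-alike of the part that bears lid_blue_c alone.

How it is judged:
By the outcome, as a careful person would: the job done as asked, in the order asked, and still so for the second after the job is handed in, with the robot touching nothing.
It also fails if it takes over 70 s, if anything falls off the work surface, if the arm or the gripper's body presses on something with over 40 N, if the wrist force passes 120 N, or if a joint passes its speed limit or range.

## Working session

There is one attempt and no reset: what is moved stays moved. The work goes in short steps, Python scripts to look and compute and a shell command to move; the robot and the scene stay as the last step left them, time stands still between calls to the robot, and variables do not carry over. Pictures are saved under pics/ and viewed, about 8 in all and at most 12, crops included, and the job is handed in when it is done.

```bash
mkdir -p pics; cat > h.py <<'E'
from plant import *
import numpy as np, cv2
from scipy.spatial.transform import Rotation as R
def save(n,im): cv2.imwrite('pics/'+n,im[:,:,::-1])
def cloud(s):
    d=s['depth']; v,u=np.mgrid[:d.shape[0],:d.shape[1]]
    p=np.stack([(u-s['cx'])/s['fx']*d,(v-s['cy'])/s['fy']*d,d],-1)
    if 'pose' in s: T=np.array(s['pose'])
    else:
        o=s['obs']; W=np.eye(4); W[:3,:3]=R.from_euler('xyz',o['orientation'],degrees=True).as_matrix(); W[:3,3]=o['tool_pos']
        T=W@np.array(s['tool_from_camera'])
    q=p@T[:3,:3].T+T[:3,3]; q[d<=0]=np.nan; return q
def snap(n):
    o=get_obs(); s=snapshot(n); s['obs']=o; return s
E
python3 - <<'E'
from h import *
o=get_obs();print(o)
for n in('top','scene'):
    s=snap(n); save(n+'0.png',s['pixels']); np.savez(n+'0.npz',px=s['pixels'],cl=cloud(s),depth=s['depth'])
    print(n,s['fx'],np.round(s['pose'],3).tolist(),(s['depth']>0).mean())
E
```

```text
{'clock': 0.0, 'joint_pos': array([-5.60312548e+01,  2.05896718e+01,  6.34255475e-01, -2.14506753e-02,
       -7.01344619e+01, -1.65071646e+01]), 'qvel': array([-0.01454659, -0.07211702, -0.08773008,  0.01405546, -0.00049484,
       -0.01617273]), 'tau': array([ 4.92872332e-04, -5.82720244e+01,  2.93052399e+01,  6.99735001e+00,
        6.73428556e-03, -2.09383011e-04]), 'tool_pos': array([ 0.20238768, -0.64343917,  0.22564205]), 'orientation': array([-1.79993794e+02, -9.19040357e-02,  1.07454271e+02]), 'force': array([-0.88041547, -0.35449778, -1.24683762]), 'moment': array([ 0.04309333, -0.03812374,  0.01480803]), 'opening': 0.08779084167912501}
top 450.9769500581805 [[-0.005, -0.998, 0.069, 0.482], [-0.999, 0.003, -0.034, 0.032], [0.034, -0.069, -0.997, 1.205], [0.0, 0.0, 0.0, 1.0]] 0.9959013605442177
scene 500.3428239911503 [[0.839, 0.435, -0.326, 0.939], [0.544, -0.678, 0.495, -0.562], [-0.006, -0.593, -0.805, 1.007], [0.0, 0.0, 0.0, 1.0]] 0.9961224489795918
```

View pics/top0.png

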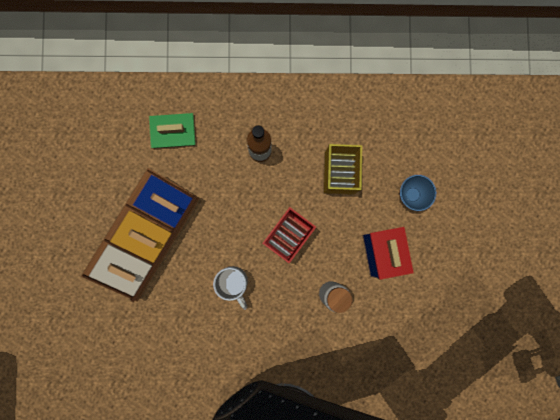

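View pics/scene0.png

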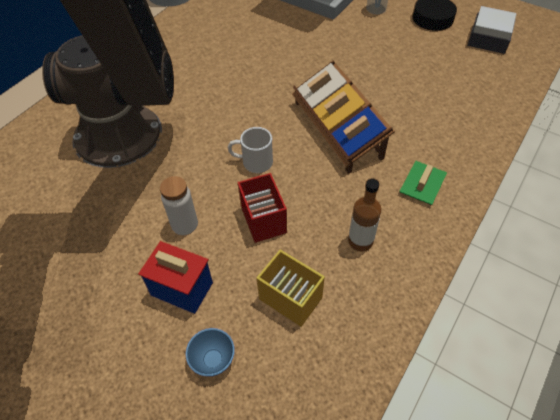

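The top view shows the red lid on the blue caddy at (390,253), the open red caddy at (291,236) and the open yellow caddy at (345,167). In the rack the blue lid is at (163,201), the yellow (ochre) at (140,235) and the cream at (120,270). The green look-alike at (172,130) lies flat on the table, outside the rack. I'll measure from depth next.

```bash
cat >> h.py <<'E'
def rect(pts):
    (c,(a,b),t)=cv2.minAreaRect(np.float32(pts[:,:2]*1000))
    if a<b: a,b,t=b,a,t+90
    return np.round(c,1),round(a,1),round(b,1),round((t+90)%180-90,1)
def masked(px,cl,cond,box,dil=0):
    """hsv condition within pixel box (u0,u1,v0,v1), largest component"""
    h=cv2.cvtColor(px,cv2.COLOR_RGB2HSV).astype(int); m=cond(h[...,0],h[...,1],h[...,2],cl).astype(np.uint8)
    k=np.zeros_like(m); u0,u1,v0,v1=box; k[v0:v1,u0:u1]=1; m&=k
    n,l,st,_=cv2.connectedComponentsWithStats(m)
    return l==1+np.argmax(st[1:,4])
RED=lambda h,s,v:((h<7)|(h>172))&(s>130)&(v>50)
E
python3 - <<'E'
from h import *
d=np.load('top0.npz');px,cl=d['px'],d['cl'];z=cl[...,2]
def f(n,cond,box):
    m=masked(px,cl,cond,box);p=cl[m];p=p[~np.isnan(p[:,2])];print(n,m.sum(),rect(p),'z',np.round(np.percentile(p[:,2],[5,50,95])*1000,1))
f('redlid plate',lambda h,s,v,c:(c[...,2]>.09)&(c[...,2]<.116),(350,430,215,290))
f('redlid handle',lambda h,s,v,c:(c[...,2]>.122),(350,430,215,290))
f('red caddy rim',lambda h,s,v,c:(c[...,2]>.09),(255,325,200,270))
f('yel caddy rim',lambda h,s,v,c:(c[...,2]>.09),(315,375,135,200))
for n,b in(('blue',(130,190,175,225)),('yel',(108,170,208,262)),('cream',(88,150,245,297))):
    # board plane: plate colour pixels
    c={'blue':lambda h,s,v,c:(h>105)&(h<130)&(s>120),'yel':lambda h,s,v,c:(h>15)&(h<30)&(s>170)&(v>120),'cream':lambda h,s,v,c:(s<70)&(v>130)}[n]
    m=masked(px,cl,c,b);p=cl[m];p=p[~np.isnan(p[:,2])];c0=p.mean(0);U,S,V=np.linalg.svd(p-c0,full_matrices=False);nn=V[2]*np.sign(V[2,2])
    print(n,m.sum(),'mean',np.round(c0*1000,1),'normal',np.round(nn,3),'tilt',np.round(np.degrees(np.arccos(nn[2])),1),'azim of normal',np.round(np.degrees(np.arctan2(nn[1],nn[0])),1),'rms',S[2]/len(p)**.5*1e3)
    q=cl[b[2]:b[3],b[0]:b[1]].reshape(-1,3);hgt=(q-c0)@nn; H=q[(hgt>.023)&(hgt<.04)]; print('  handle',len(H),np.round(H.mean(0)*1000,1),rect(H))
    # edges of plate in its own axes
    ex=-np.array([nn[0],nn[1],0]);ex/=np.linalg.norm(ex);ey=np.cross(nn,ex);ey/=np.linalg.norm(ey);ex=np.cross(ey,nn)
    a=np.stack([(p-c0)@ex,(p-c0)@ey],1); r=cv2.minAreaRect(np.float32(a*1000));print('  plate rect',r, 'centre',np.round((c0+ex*r[0][0]/1e3+ey*r[0][1]/1e3)*1000,1))
E
```

```text
redlid plate 1467 (array([ 460.3, -267.7]), 116.1, 87.5, 10.4) z [101.4 104.9 108.6]
redlid handle 195 (array([ 460.4, -267.4]), 64.0, 15.4, 10.3) z [124.7 134.  138.4]
red caddy rim 281 (array([505.6, -16.5]), 112.0, 82.0, -37.1) z [ 95.2  99.5 102.7]
yel caddy rim 337 (array([ 674.4, -156.4]), 112.8, 82.8, -2.2) z [ 91.4  99.  102.6]
blue 1387 mean [591.5 294.6  87.4] normal [-0.215 -0.378  0.901] tilt 25.8 azim of normal -119.6 rms 2.519502936778089
  handle 164 [583.6 283.8 114.4] (array([583.5, 283.8]), 60.6, 14.0, 59.2)
  plate rect ((-2.3492431640625, -0.020538330078125), (85.07968139648438, 116.37095642089844), 89.28404235839844) centre [590.5 292.8  86.3]
yel 1449 mean [504.7 348.   88.2] normal [-0.212 -0.378  0.901] tilt 25.7 azim of normal -119.3 rms 2.7216975202700855
  handle 173 [497.7 334.1 114.1] (array([534.5, 319.6]), 103.5, 59.3, -22.0)
  plate rect ((-3.8322372436523438, 0.7242622375488281), (85.59436798095703, 117.63317108154297), 88.68758392333984) centre [502.4 345.4  86.6]
cream 1431 mean [423.5 396.2  88.7] normal [-0.22  -0.378  0.899] tilt 25.9 azim of normal -120.2 rms 3.4632888038335796
  handle 187 [416.6 382.  113.8] (array([450.7, 367.7]), 97.5, 60.3, -24.7)
  plate rect ((-4.3184661865234375, 0.3619270324707031), (85.81758880615234, 117.0622787475586), 89.70336151123047) centre [421.2 393.   86.8]
```

```bash
python3 -m pendant '[[[10,15,10,0,0,0],[36,52,30,0,0,-1],[68,99,35,0,0,-2],[101,147,40,0,0,-3],[134,195,40,0,0,-4],[167,243,40,0,0,-5],[200,291,40,0,0,-6],[230,335,30,0,0,-7],[250,364,20,0,0,-7],[258,376,10,0,0,-7]]]' -0.3
cat > wl.py <<'E'
from h import *
import sys
s=snap('wrist'); save(sys.argv[1],s['pixels']); cl=cloud(s); np.savez(sys.argv[1]+'.npz',px=s['pixels'],cl=cl)
o=s['obs'];print(o['tool_pos'],o['orientation'],o['opening'],o['joint_pos'])
E
python3 wl.py w1.png; python3 - <<'E'
from h import *
d=np.load('w1.png.npz');px,cl=d['px'],d['cl'];z=cl[...,2]
r=np.linalg.norm(cl[...,:2]-[.460,-.268],axis=-1)
print('plate',rect(cl[(r<.09)&(z>.09)&(z<.115)]),np.nanmedian(z[(r<.09)&(z>.09)&(z<.115)]))
h=cl[(r<.05)&(z>.122)&(z<.145)];print('handle',len(h),rect(h),np.median(h[:,2]))
E
```

```text
clock: 1.35
tool_pos: [0.4615, -0.2658, 0.2368]
orientation: [179.9, 0.0, 100.6]
force: [0.3, -0.8, -0.3]
opening: 0.0569
[ 0.46145745 -0.26577627  0.23676628] [1.79947823e+02 1.22762184e-02 1.00611658e+02] 0.056899215974024406 [-8.83338317e+00  6.66853316e+00 -1.63798708e+01 -6.29903907e-03
 -6.68983083e+01 -7.05524842e+01]
plate (array([ 461.4, -270.3]), 116.5, 86.4, 10.3) 0.10427988255418086
handle 1487 (array([ 461.1, -270.4]), 64.1, 13.5, 10.7) 0.13428678385633774
```

View pics/w1.png

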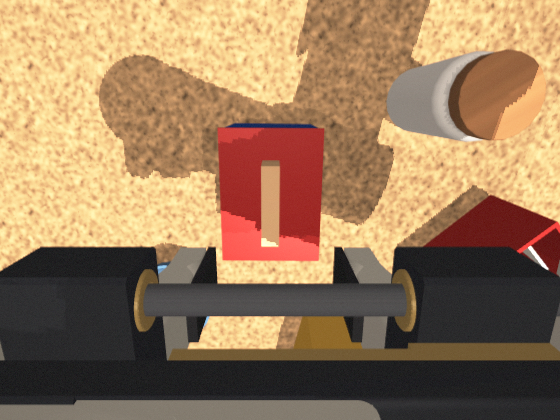

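The wrist view shows the red plate centred at (271,193) with its handle at (270,203), straight ahead of the open fingers. Both cameras agree within 3 mm, so I'll go down and grip.

```bash
python3 -m pendant '[[[0,-3,-20,0,0,0],[0,-3,-50,0,0,0],[0,-3,-80,0,0,0],[0,-3,-105,0,0,0],[0,-3,-120,0,0,0],[0,-3,-127,0,0,0],[0,-3,-127,0,0,0]]]'
python3 -m pendant '[[[0,0,0,0,0,0],[0,0,0,0,0,0],[0,0,0,0,0,0],[0,0,0,0,0,0]]]' 1
```

```text
clock: 2.28
tool_pos: [0.4606, -0.2711, 0.1097]
orientation: [-180.0, 0.0, 100.5]
force: [-0.6, -0.2, 0.6]
opening: 0.0569
clock: 2.78
tool_pos: [0.4606, -0.2709, 0.1098]
orientation: [180.0, 0.0, 100.5]
force: [-0.1, -0.8, 0.5]
opening: 0.0224
```

```bash
python3 -m pendant '[[[0,0,0,0,0,0],[0,0,0,0,0,0],[0,0,0,0,0,0],[0,0,0,0,0,0]]]'
python3 -m pendant '[[[0,0,6,0,0,0],[0,0,16,0,0,0],[0,0,36,0,0,0],[0,0,66,0,0,0],[0,0,96,0,0,0],[0,0,120,0,0,0],[0,0,130,0,0,0],[0,0,130,0,0,0]]]'
```

```text
clock: 3.28
tool_pos: [0.4605, -0.2708, 0.1096]
orientation: [180.0, -0.0, 100.5]
force: [-1.1, 1.6, 2.6]
opening: 0.0136
clock: 4.28
tool_pos: [0.4606, -0.2709, 0.2399]
orientation: [179.9, 0.0, 100.5]
force: [-0.4, 1.1, -1.7]
opening: 0.0137
```

The handle is held at an opening of 13.7 mm. Next I'll go to a viewpoint just short of the red caddy, already turned.

```bash
python3 -m pendant '[[[12,15,2,0,0,-4],[32,42,4,0,0,-10],[55,70,8,0,0,-17],[78,100,10,0,0,-24],[100,128,10,0,0,-31],[120,154,10,0,0,-38],[134,172,10,0,0,-44],[140,180,10,0,0,-47.5],[140,180,10,0,0,-47.5]]]'
python3 wl.py w2.png; python3 - <<'E'
from h import *
d=np.load('w2.png.npz');px,cl=d['px'],d['cl'];z=cl[...,2]
r=np.linalg.norm(cl[...,:2]-[.505,-.0165],axis=-1)
m=(r<.09)&(z>.09)&(z<.112);print('rim',m.sum(),rect(cl[m]),np.nanmedian(z[m]))
r2=np.linalg.norm(cl[...,:2]-[.6,-.09],axis=-1)
m=(r2<.09)&(z>.2)&RED(*[cv2.cvtColor(px,cv2.COLOR_RGB2HSV)[...,i] for i in range(3)]);print('lid',m.sum(),rect(cl[m]),np.nanmedian(z[m]))
E
```

```text
clock: 5.4
tool_pos: [0.6002, -0.0903, 0.2478]
orientation: [-179.9, 0.1, 53.0]
force: [0.1, -0.9, -1.4]
opening: 0.0141
[ 0.60024001 -0.09027852  0.24779867] [-1.79878580e+02  1.00099797e-01  5.30407896e+01] 0.014076695550538322 [ 9.85372791e+00  1.35592507e+01 -6.33115919e+00 -2.12728174e-02
 -7.02656739e+01 -1.36805834e+02]
rim 1968 (array([513.5, -24. ]), 93.9, 82.3, -37.0) 0.09915514027142489
lid 16810 (array([597.8, -89.2]), 108.8, 86.5, -37.0) 0.24259335206183946
```

View pics/w2.png

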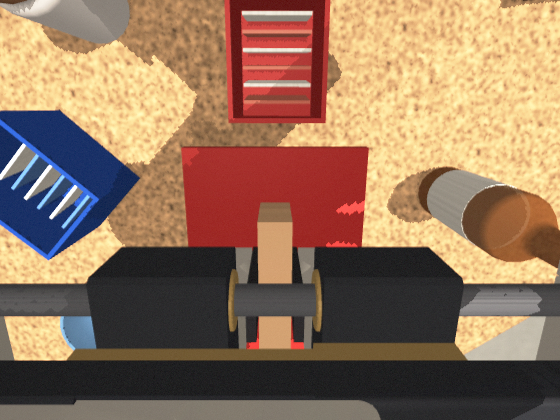

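The wrist view shows the red caddy's near edge at row 122, centred on column 278. The held lid is centred at about column 275, square to it. The required shift is about (-94.5, 73) mm and the yaws match.

```bash
python3 -m pendant '[[[-12,9,0,0,0,0],[-36,28,0,0,0,0],[-62,48,-10,0,0,0],[-84,65,-25,0,0,0],[-94.5,73,-50,0,0,0],[-94.5,73,-80,0,0,0],[-94.5,73,-100,0,0,0],[-94.5,73,-110,0,0,0],[-94.5,73,-112,0,0,0]]]'
python3 -m pendant '[[[0,0,-3,0,0,0],[0,0,-7,0,0,0],[0,0,-11,0,0,0],[0,0,-15,0,0,0],[0,0,-18,0,0,0],[0,0,-20,0,0,0],[0,0,-22,0,0,0],[0,0,-23,0,0,0]]]'
```

```text
clock: 6.58
tool_pos: [0.5056, -0.0181, 0.1375]
orientation: [-180.0, 0.0, 53.0]
force: [0.3, -0.8, -1.2]
opening: 0.0143
clock: 7.58
tool_pos: [0.506, -0.0179, 0.1145]
orientation: [-180.0, 0.0, 53.0]
force: [0.9, 0.7, -0.7]
opening: 0.0138
```

```bash
python3 -m pendant '[[[0,0,-1,0,0,0],[0,0,-2,0,0,0],[0,0,-3,0,0,0],[0,0,-4,0,0,0],[0,0,-4.5,0,0,0],[0,0,-5,0,0,0],[0,0,-5,0,0,0]]]'
```

```text
clock: 8.45
tool_pos: [0.5061, -0.0179, 0.1096]
orientation: [180.0, -0.0, 53.0]
force: [0.2, 0.4, -0.6]
opening: 0.014
```

```bash
python3 -m pendant '[[[0,0,-0.5,0,0,0],[0,0,-1,0,0,0],[0,0,-1.5,0,0,0],[0,0,-1.5,0,0,0]]]'
```

```text
clock: 8.95
tool_pos: [0.5061, -0.0179, 0.1096]
orientation: [180.0, -0.0, 53.0]
force: [-7.3, 1.9, 16.2]
opening: 0.0135
```

Contact at 109.6 mm, which is the seated height. Now I'll release, rise and look.

```bash
python3 -m pendant '[[[0,0,1,0,0,0],[0,0,1,0,0,0],[0,0,1,0,0,0],[0,0,1,0,0,0],[0,0,1,0,0,0],[0,0,1,0,0,0]]]' -0.3
python3 -m pendant '[[[0,0,8,0,0,0],[0,0,25,0,0,0],[0,0,55,0,0,0],[0,0,90,0,0,0],[5,0,120,0,0,0],[15,-8,140,0,0,0],[15,-8,140,0,0,0]]]'
python3 wl.py w3.png; python3 - <<'E'
from h import *
d=np.load('w3.png.npz');px,cl=d['px'],d['cl'];z=cl[...,2]
r=np.linalg.norm(cl[...,:2]-[.506,-.018],axis=-1)
m=(r<.085)&(z>.09)&(z<.115);p=cl[m];A=np.c_[p[:,:2],np.ones(len(p))];print('lid',m.sum(),rect(p),np.median(p[:,2]),np.linalg.lstsq(A,p[:,2],rcond=None)[0])
# rack targets
RACKAZ=60.3
az=np.radians(RACKAZ);t=np.radians(26)
n=np.array([-np.sin(t)*np.cos(az),-np.sin(t)*np.sin(az),np.cos(t)])
ty=-n; xa=np.array([-np.sin(az),np.cos(az),0]); 
M=np.stack([xa,np.cross(-n,xa),-n],1)
o=get_obs();C=R.from_euler('xyz',o['orientation'],degrees=True)
print('rotvec to rack',np.degrees((R.from_matrix(M)*C.inv()).as_rotvec()), 'level first (z turn)',150.3-o['orientation'][2],'then axis',xa,'n',n)
E
```

```text
clock: 9.7
tool_pos: [0.506, -0.0179, 0.109]
orientation: [-180.0, 0.0, 53.0]
force: [0.1, -0.8, 0.1]
opening: 0.0566
clock: 10.58
tool_pos: [0.5223, -0.026, 0.2512]
orientation: [179.9, -0.2, 52.9]
force: [-0.7, -0.7, -0.4]
opening: 0.0568
[ 0.52226095 -0.0259852   0.25116203] [ 1.79861111e+02 -1.53236662e-01  5.29434959e+01] 0.05684737910042209 [ 1.86919070e+01  5.08025750e+00 -1.62898769e+01  3.07079542e-02
 -6.84250365e+01 -1.45759838e+02]
lid 11442 (array([507.1, -19.6]), 115.9, 86.2, -37.0) 0.10435176628840492 [-0.00035173 -0.00094835  0.10452282]
rotvec to rack [  5.82252724 -28.73159201  95.50595788] level first (z turn) 97.37072797784421 then axis [-0.86863151  0.49545867  0.        ] n [-0.21719478 -0.38078299  0.89879405]
```

The red lid is seated: plate at z = 104.4 mm, level to about 0.1°, and within 1 mm of the caddy's centre. Next is the blue lid.

```bash
python3 -m pendant '[[[2,12,0,0,0,8],[6,40,5,0,0,18],[10,72,8,0,0,28],[14,104,8,0,0,38],[18,136,8,0,0,48],[22,168,8,0,0,58],[26,198,8,0,0,68],[30,226,8,0,0,78],[34,250,5,0,0,88],[36,262,0,0,0,97.4]]]'
python3 -m pendant '[[[0,1,-5,4.5,-2.6,0],[0,2,-12,10,-5.7,0],[0,3,-20,16,-9.1,0],[0,3,-28,20.5,-11.7,0],[0,3,-34,22.6,-12.9,0],[0,3,-34,22.6,-12.9,0],[0,3,-34,22.6,-12.9,0]]]'
python3 wl.py w4.png
cat > lid.py <<'E'
from h import *
import sys
# usage: lid.py npz  x y z(m) of expected plate centre
d=np.load(sys.argv[1]);cl=d['cl'];e=np.array([float(v) for v in sys.argv[2:5]])
az=np.radians(60.3);t=np.radians(26);n=np.array([-np.sin(t)*np.cos(az),-np.sin(t)*np.sin(az),np.cos(t)])
ey=np.array([-np.sin(az),np.cos(az),0]);ex=np.cross(ey,n)
q=cl-e; a,b,h=q@ex,q@ey,q@n
box=(abs(a)<.075)&(abs(b)<.047)
m=box&(abs(h)<.010); p=cl[m]; c=p.mean(0); V=np.linalg.svd(p-c,full_matrices=False)[2][2];V*=np.sign(V[2])
print('plate n',m.sum(),'normal tilt',np.degrees(np.arccos(V[2])),'az+180',np.degrees(np.arctan2(-V[1],-V[0])),'h',np.median(h[m]))
print('plate in rack axes',rect(np.stack([a[m],b[m]],1)))
m=box&(h>.025)&(h<.036);r=rect(np.stack([a[m],b[m]],1));print('handle',m.sum(),r,np.median(h[m]))
c=e+ex*r[0][0]/1e3+ey*r[0][1]/1e3+n*(np.median(h[m])-.030)
print('plate-top centre',c); 
M=np.stack([ey,np.cross(-n,ey),-n],1); o=get_obs();C=R.from_euler('xyz',o['orientation'],degrees=True)
turn=(R.from_matrix(M)*C.inv()).as_rotvec(degrees=True)
print('turn',turn,'shift to TCP 5mm over plate',(c+n*.005-o['tool_pos'])*1e3,'n*100',n*100)
E
python3 lid.py w4.png.npz .590 .294 .0865
```

```text
clock: 11.88
tool_pos: [0.5564, 0.2372, 0.2478]
orientation: [-179.9, -0.1, 150.7]
force: [-0.2, -0.2, 1.3]
opening: 0.0572
clock: 12.75
tool_pos: [0.5571, 0.2392, 0.215]
orientation: [154.0, 0.0, 150.4]
force: [0.1, 0.6, -0.4]
opening: 0.057
[0.55706432 0.23915882 0.2150381 ] [1.54046968e+02 3.71013417e-02 1.50362631e+02] 0.05702334060202701 [ 33.64290216   4.76420043 -19.87471155 -16.69829682 -43.07964785
 -53.27562664]
plate n 12633 normal tilt 25.085888020944505 az+180 59.23614180108062 h 0.0006436623403730884
plate in rack axes (array([-0.7,  0. ]), 136.3, 94.0, -0.0)
handle 1374 (array([-1.9, -1.5]), 64.0, 14.0, -0.8) 0.030542232824056957
plate-top centre [0.59033908 0.29156697 0.08615445]
turn [ 0.04461021  0.02689904 -0.0833746 ] shift to TCP 5mm over plate [  32.09004849   50.22067649 -124.51845725] n*100 [-21.71947847 -38.07829931  89.87940463]
```

View pics/w4.png

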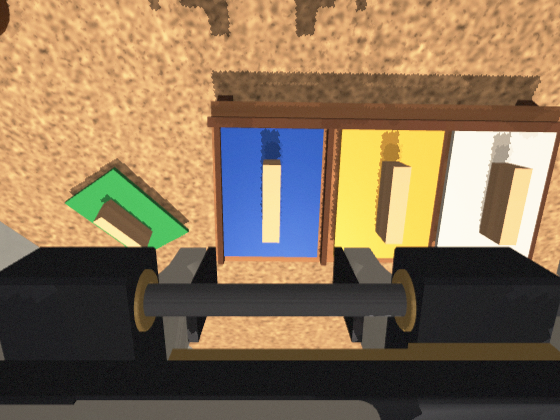

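In the bays the wrist view shows the blue lid at (272,195) with its handle at (271,202), the yellow at (390,195) and the cream at (497,195). The green look-alike is on the table at (128,215), outside the rack. The blue-plated lid in the rack is therefore the target. Descending along the normal.

```bash
python3 -m pendant '[[[6,9,-22,0,0,0],[13,20,-50,0,0,0],[20,31,-78,0,0,0],[26,41,-102,0,0,0],[30,47,-117,0,0,0],[32,50,-124,0,0,0],[32,50,-124,0,0,0]]]'
python3 -m pendant '[[[0,0,0,0,0,0],[0,0,0,0,0,0],[0,0,0,0,0,0],[0,0,0,0,0,0],[0,0,0,0,0,0],[0,0,0,0,0,0],[0,0,0,0,0,0],[0,0,0,0,0,0]]]' 1
```

```text
clock: 13.68
tool_pos: [0.5891, 0.2893, 0.091]
orientation: [154.0, 0.0, 150.4]
force: [0.0, -1.2, 0.7]
opening: 0.0571
clock: 14.68
tool_pos: [0.5891, 0.2891, 0.0912]
orientation: [154.0, 0.0, 150.4]
force: [-0.8, -1.8, 3.9]
opening: 0.014
```

```bash
python3 -m pendant '[[[-2,-3,7,0,0,0],[-5,-9,20,0,0,0],[-9,-16,38,0,0,0],[-14,-25,60,0,0,0],[-18,-32,85,-4,2.3,0],[-20,-38,110,-10,5.7,0],[-22,-42,132,-16,9.1,0],[-24,-46,150,-20.5,11.7,0],[-25,-48,160,-22.7,12.9,0],[-25,-48,160,-22.7,12.9,0]]]'
python3 wl.py w5.png; python3 - <<'E'
from h import *
d=np.load('w5.png.npz');px,cl=d['px'],d['cl'];t=get_obs()['tool_pos']
q=cl-t; m=(np.abs(q[...,2]+.005)<.02)&(np.linalg.norm(q[...,:2],axis=-1)<.08)&(cv2.cvtColor(px,cv2.COLOR_RGB2HSV)[...,0]>100)&(cv2.cvtColor(px,cv2.COLOR_RGB2HSV)[...,1]>120)
p=cl[m];print(m.sum(),rect(p),np.median(p[:,2])-t[2],np.linalg.lstsq(np.c_[p[:,:2],np.ones(len(p))],p[:,2],rcond=None)[0])
E
```

```text
clock: 15.92
tool_pos: [0.5643, 0.2413, 0.2525]
orientation: [180.0, 0.1, 150.4]
force: [-0.2, 0.1, -1.4]
opening: 0.0139
[0.56433701 0.2413271  0.25245313] [1.79990272e+02 1.09225742e-01 1.50382079e+02] 0.013862961306216158 [ 41.42750305  13.91141694  -5.30605978   0.10608183 -70.73787476
 -71.08037104]
16427 (array([562.6, 239.1]), 109.0, 86.2, 60.5) -0.005025402858919392 [ 0.00099828 -0.00689096  0.24757455]
```

```bash
python3 -m pendant '[[[-6,-12,6,0,0,-2],[-16,-40,14,0,0,-6],[-26,-75,18,0,0,-10],[-34,-115,20,0,0,-15],[-40,-155,20,0,0,-20],[-42,-195,20,0,0,-25],[-40,-235,20,0,0,-30],[-34,-275,20,0,0,-35],[-26,-315,20,0,0,-40],[-14,-355,20,0,0,-45]]]'
python3 -m pendant '[[[12,-38,0,0,0,-2],[20,-76,-4,0,0,-4],[26,-108,-8,0,0,-5],[29,-126,-10,0,0,-5],[29,-133,-10,0,0,-5],[29,-133,-10,0,0,-5]]]'
python3 wl.py w6.png; cat > rim.py <<'E'
from h import *
import sys
d=np.load(sys.argv[1]);cl=d['cl'];e=np.array([float(v) for v in sys.argv[2:4]]);z=cl[...,2]
m=(np.linalg.norm(cl[...,:2]-e,axis=-1)<.09)&(z>.09)&(z<.112);(c,a,b,y)=rect(cl[m])
v=np.array([np.cos(np.radians(y)),np.sin(np.radians(y))])
t=get_obs()['tool_pos'];s=np.sign((t[:2]-e)@v)   # near edge lies towards the tool
print('rim',m.sum(),c,a,b,y,np.median(z[m]),'centre from near edge',c+s*v*(a/2-56),'TCP',t*1e3)
E
python3 rim.py w6.png.npz .461 -.270
```

```text
clock: 17.23
tool_pos: [0.5489, -0.1159, 0.2718]
orientation: [-180.0, 0.0, 105.1]
force: [1.2, 1.2, -1.4]
opening: 0.0138
clock: 17.98
tool_pos: [0.5787, -0.2468, 0.2614]
orientation: [-179.9, 0.0, 100.3]
force: [-0.3, -0.8, -1.4]
opening: 0.0138
[ 0.57865357 -0.24680913  0.26136736] [-1.79935703e+02  4.39277995e-02  1.00344298e+02] 0.013804277213830722 [-5.31051506e+00  1.51670226e+01 -2.44043803e+00  6.25627146e-02
 -7.24426076e+01 -7.43641101e+01]
rim 1820 [ 468.6 -268.7] 94.9 82.3 9.6 0.09916266972829499 centre from near edge [ 460.16973388 -270.12587278] TCP [ 578.84410915 -246.35730695  261.45801633]
```

View pics/w6.png

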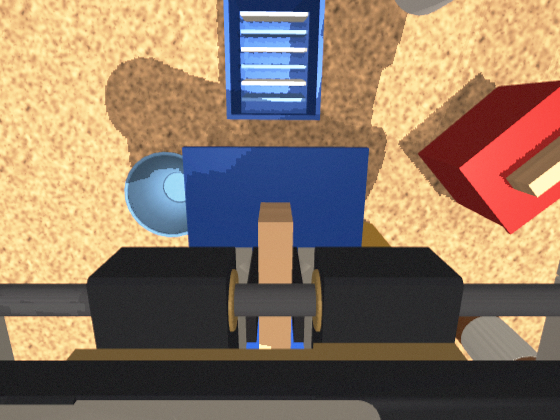

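The blue caddy's near edge is at row 118, centred on column 273, and the held blue lid is centred at about column 275. The bowl at (165,195) and jar (425,5) are clear.

```bash
python3 -m pendant '[[[-14,-3,0,0,0,0],[-44,-9,0,0,0,-0.6],[-76,-15,-8,0,0,-0.6],[-104,-21,-22,0,0,-0.6],[-119,-24,-48,0,0,-0.6],[-119,-24,-80,0,0,-0.6],[-119,-24,-108,0,0,-0.6],[-119,-24,-121,0,0,-0.6],[-119,-24,-124,0,0,-0.6]]]'
python3 -m pendant '[[[0,0,-3,0,0,0],[0,0,-7,0,0,0],[0,0,-11,0,0,0],[0,0,-15,0,0,0],[0,0,-19,0,0,0],[0,0,-22,0,0,0],[0,0,-24,0,0,0],[0,0,-25,0,0,0]]]'
```

```text
clock: 19.15
tool_pos: [0.4598, -0.2706, 0.137]
orientation: [-179.9, 0.0, 99.8]
force: [0.2, -0.9, -1.1]
opening: 0.0136
clock: 20.15
tool_pos: [0.46, -0.2709, 0.1119]
orientation: [-179.9, 0.0, 99.8]
force: [0.2, -0.8, -1.0]
opening: 0.0137
```

```bash
python3 -m pendant '[[[0,0,-0.5,0,0,0],[0,0,-1,0,0,0],[0,0,-1.5,0,0,0],[0,0,-2,0,0,0],[0,0,-2.5,0,0,0],[0,0,-2.5,0,0,0]]]'
```

```text
clock: 20.9
tool_pos: [0.4602, -0.271, 0.1102]
orientation: [-179.9, 0.1, 99.8]
force: [-1.8, 0.3, 5.8]
opening: 0.0138
```

Contact at 110.2 mm, which is seated. Release, rise and check, then go on to the rack.

```bash
python3 -m pendant '[[[0,0,0,0,0,0],[0,0,0,0,0,0],[0,0,0,0,0,0],[0,0,0,0,0,0],[0,0,0,0,0,0],[0,0,0,0,0,0]]]' -0.3
python3 -m pendant '[[[0,0,8,0,0,0],[0,0,25,0,0,0],[0,0,55,0,0,0],[0,0,90,0,0,0],[5,0,120,0,0,0],[15,3,145,0,0,0],[15,3,145,0,0,0]]]'
python3 wl.py w7.png; python3 - <<'E'
from h import *
d=np.load('w7.png.npz');px,cl=d['px'],d['cl'];z=cl[...,2]
r=np.linalg.norm(cl[...,:2]-[.460,-.270],axis=-1)
m=(r<.085)&(z>.09)&(z<.115);p=cl[m];A=np.c_[p[:,:2],np.ones(len(p))];print('lid',m.sum(),rect(p),np.median(p[:,2]),np.linalg.lstsq(A,p[:,2],rcond=None)[0])
E
```

```text
clock: 21.65
tool_pos: [0.46, -0.2709, 0.1095]
orientation: [-179.9, 0.0, 99.8]
force: [-0.1, 0.2, -0.4]
opening: 0.0565
clock: 22.52
tool_pos: [0.4765, -0.2681, 0.2573]
orientation: [179.9, 0.2, 99.8]
force: [0.1, 0.6, -0.8]
opening: 0.0576
[ 0.47652526 -0.26814856  0.25727001] [1.79853609e+02 1.62933409e-01 9.98050605e+01] 0.05758295011999813 [ -8.75288122   7.21241322 -13.06831996   0.11514105 -69.52866919
 -71.48193996]
lid 11038 (array([ 461.5, -271.3]), 116.3, 86.2, 9.7) 0.10430167797268047 [-0.0006513  -0.00139115  0.1042331 ]
```

The blue lid is seated: z = 104.3 mm, level, centred to about 1.5 mm. Moving to the yellow lid.

```bash
python3 -m pendant '[[[6,15,2,0,0,2],[14,45,4,0,0,6],[20,85,4,0,0,10],[24,130,4,0,0,15],[25,175,4,0,0,20],[25,220,4,0,0,25],[24,265,4,0,0,30],[22,310,4,0,0,35],[18,355,4,0,0,40],[14,400,4,0,0,44]]]'
python3 -m pendant '[[[-4,45,0,0,0,2],[-8,85,0,0,0,4],[-12,120,0,0,0,6],[-15,142,0,0,0,6.6],[-17,152,-5,4.5,-2.6,6.6],[-18,155,-14,10,-5.7,6.6],[-18,155,-24,16,-9.1,6.6],[-18,155,-34,20.5,-11.7,6.6],[-18,155,-42,22.6,-12.9,6.6],[-18,155,-42,22.6,-12.9,6.6]]]'
python3 wl.py w8.png;python3 lid.py w8.png.npz .504 .342 .0865
```

```text
clock: 23.82
tool_pos: [0.488, 0.1339, 0.258]
orientation: [-179.9, 0.0, 144.0]
force: [0.8, 0.2, 0.5]
opening: 0.0569
clock: 25.08
tool_pos: [0.4703, 0.286, 0.2158]
orientation: [154.2, -1.4, 150.7]
force: [0.1, 0.1, 1.0]
opening: 0.0569
[0.47028055 0.28601392 0.21583222] [154.19943586  -1.38920027 150.72165981] 0.05687899526535599 [ 45.70443509  -1.89827311 -28.51881625 -12.20571469 -39.28091672
 -67.48515988]
plate n 12386 normal tilt 25.069242374296074 az+180 58.53760843719563 h -0.0004367174900489093
plate in rack axes (array([ 1.8, -0. ]), 136.8, 94.0, -0.0)
handle 1305 (array([0.4, 1.8]), 63.9, 13.3, -0.8) 0.029470245496284794
plate-top centre [0.50272965 0.34340584 0.08619921]
turn [-0.49883066 -1.25737273 -0.45706345] shift to TCP 5mm over plate [  30.70360224   54.86050236 -125.87491495] n*100 [-21.71947847 -38.07829931  89.87940463]
```

View pics/w8.png

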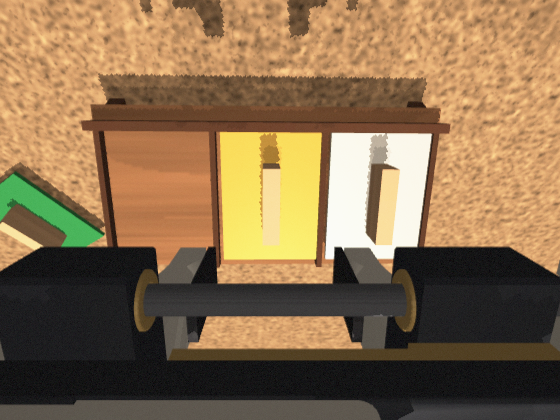

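The yellow lid is at (270,195) with its handle at (271,205). The cream lid is at (378,195) on its right, and the empty bay is on the left. Descending.

```bash
python3 -m pendant '[[[5,9,-22,-0.5,-1.2,-0.5],[12,22,-50,-0.5,-1.2,-0.5],[19,34,-78,-0.5,-1.2,-0.5],[25,44,-102,-0.5,-1.2,-0.5],[29,51,-118,-0.5,-1.2,-0.5],[30.7,54.5,-125.5,-0.5,-1.2,-0.5],[30.7,54.5,-125.5,-0.5,-1.2,-0.5]]]'
python3 -m pendant '[[[0,0,0,0,0,0],[0,0,0,0,0,0],[0,0,0,0,0,0],[0,0,0,0,0,0],[0,0,0,0,0,0],[0,0,0,0,0,0],[0,0,0,0,0,0],[0,0,0,0,0,0]]]' 1
```

```text
clock: 26.0
tool_pos: [0.5018, 0.3418, 0.0909]
orientation: [154.0, -0.1, 150.3]
force: [0.2, -0.1, 1.1]
opening: 0.0568
clock: 27.0
tool_pos: [0.5018, 0.3415, 0.0912]
orientation: [154.0, -0.0, 150.3]
force: [-2.4, -2.7, 4.8]
opening: 0.0137
```

```bash
python3 -m pendant '[[[-2,-3,7,0,0,0],[-5,-9,20,0,0,0],[-9,-16,38,0,0,0],[-14,-25,60,0,0,0],[-18,-32,85,-4,2.3,0],[-20,-38,110,-10,5.7,0],[-22,-42,132,-16,9.1,0],[-24,-46,155,-20.5,11.7,0],[-25,-48,175,-22.6,12.9,0],[-25,-48,180,-22.6,12.9,0]]]'
python3 wl.py w9.png; python3 - <<'E'
from h import *
d=np.load('w9.png.npz');px,cl=d['px'],d['cl'];t=get_obs()['tool_pos'];H=cv2.cvtColor(px,cv2.COLOR_RGB2HSV)
q=cl-t; m=(np.abs(q[...,2]+.005)<.02)&(np.linalg.norm(q[...,:2],axis=-1)<.08)&(H[...,0]>18)&(H[...,0]<32)&(H[...,1]>150)
p=cl[m];c,a,b,y=rect(p);v=-np.array([np.cos(np.radians(y)),np.sin(np.radians(y))]);print(m.sum(),c,a,b,y,'centre',c+v*(a/2-58),np.median(p[:,2])-t[2],np.linalg.lstsq(np.c_[p[:,:2],np.ones(len(p))],p[:,2],rcond=None)[0])
E
```

```text
clock: 28.25
tool_pos: [0.477, 0.2939, 0.2723]
orientation: [179.9, -0.0, 150.3]
force: [-0.1, 0.4, -1.6]
opening: 0.0141
[0.47698822 0.29393858 0.2722696 ] [ 1.79897338e+02 -1.34941466e-02  1.50277168e+02] 0.014082224566579187 [ 5.16410195e+01  8.14029996e+00 -9.94703224e+00 -3.02688884e-02
 -7.18131983e+01 -8.13544412e+01]
11477 [474.7 290. ] 106.6 86.4 59.9 centre [477.05710046 294.06621168] -0.005327872783233101 [-4.63956130e-05 -4.55386407e-03  2.67989886e-01]
```

```bash
python3 -m pendant '[[[2,-12,2,0,0,5],[8,-40,4,0,0,13],[14,-80,4,0,0,22],[20,-120,4,0,0,32],[27,-160,4,0,0,42],[34,-200,4,0,0,52],[41,-240,4,0,0,62],[48,-280,4,0,0,72],[55,-320,4,0,0,82],[62,-360,4,0,0,92]]]'
python3 -m pendant '[[[6,-36,0,0,0,9],[11,-64,0,0,0,17],[15,-82,-4,0,0,23],[16,-88,-8,0,0,25.5],[16,-88,-8,0,0,25.5],[16,-88,-8,0,0,25.5]]]'
python3 wl.py w10.png; python3 rim.py w10.png.npz .674 -.158
```

```text
clock: 29.55
tool_pos: [0.5378, -0.068, 0.2745]
orientation: [180.0, -0.0, -117.4]
force: [0.9, 0.4, -1.7]
opening: 0.0136
clock: 30.3
tool_pos: [0.5542, -0.1542, 0.267]
orientation: [180.0, -0.0, -92.3]
force: [-0.0, 0.7, -0.7]
opening: 0.0137
[ 0.55424053 -0.15423288  0.2670191 ] [ 1.79990447e+02 -3.61509840e-02 -9.22966870e+01] 0.013652051863835156 [ 3.94834607e+00  9.81572456e+00 -8.62532959e+00  3.67834280e-02
 -7.15723779e+01  8.37433323e+01]
rim 1776 [ 666.8 -158.5] 93.4 82.2 -2.2 0.09922900909124141 centre from near edge [ 676.09314512 -158.85700662] TCP [ 554.42560676 -154.08719172  267.18683076]
```

View pics/w10.png

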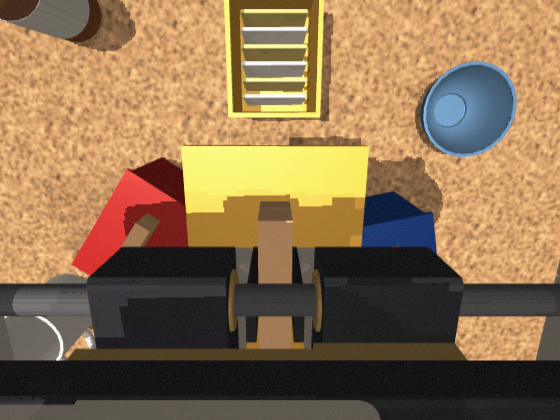

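The yellow caddy's near edge is at row 117, centred on column 275. The held yellow lid is aligned with it at column 275. Bottle and bowl are well clear.

```bash
python3 -m pendant '[[[14,-1,0,0,0,0],[46,-2,0,0,0,0.2],[80,-3,-8,0,0,0.2],[108,-4,-24,0,0,0.2],[121.5,-4.5,-50,0,0,0.2],[121.5,-4.5,-84,0,0,0.2],[121.5,-4.5,-112,0,0,0.2],[121.5,-4.5,-126,0,0,0.2],[121.5,-4.5,-129,0,0,0.2]]]'
python3 -m pendant '[[[0,0,-3,0,0,0],[0,0,-7,0,0,0],[0,0,-11,0,0,0],[0,0,-15,0,0,0],[0,0,-19,0,0,0],[0,0,-22,0,0,0],[0,0,-24,0,0,0],[0,0,-25,0,0,0]]]'
```

```text
clock: 31.48
tool_pos: [0.6764, -0.1587, 0.1374]
orientation: [179.9, -0.1, -92.0]
force: [1.4, 0.2, -0.8]
opening: 0.0137
clock: 32.48
tool_pos: [0.6762, -0.1589, 0.1129]
orientation: [180.0, -0.0, -92.0]
force: [0.3, 0.8, -0.8]
opening: 0.0136
```

```bash
python3 -m pendant '[[[0,0,-0.5,0,0,0],[0,0,-1,0,0,0],[0,0,-1.5,0,0,0],[0,0,-2,0,0,0],[0,0,-2.5,0,0,0],[0,0,-3,0,0,0],[0,0,-3,0,0,0]]]'
```

```text
clock: 33.35
tool_pos: [0.6763, -0.1589, 0.1102]
orientation: [180.0, -0.1, -92.0]
force: [-0.5, -0.1, -1.5]
opening: 0.0138
```

```bash
python3 -m pendant '[[[0,0,-0.4,0,0,0],[0,0,-0.8,0,0,0],[0,0,-0.8,0,0,0]]]'
```

```text
clock: 33.72
tool_pos: [0.6764, -0.1589, 0.1099]
orientation: [-180.0, -0.1, -92.0]
force: [-1.6, 0.2, 5.2]
opening: 0.0142
```

Contact at 109.9 mm. Release, back off and check everything.

```bash
python3 -m pendant '[[[0,0,0,0,0,0],[0,0,0,0,0,0],[0,0,0,0,0,0],[0,0,0,0,0,0],[0,0,0,0,0,0],[0,0,0,0,0,0]]]' -0.3
python3 -m pendant '[[[0,0,8,0,0,0],[0,0,25,0,0,0],[0,0,55,0,0,0],[0,0,95,0,0,0],[-10,0,135,0,0,0],[-40,0,170,0,0,0],[-80,0,190,0,0,0],[-130,0,195,0,0,0],[-180,0,195,0,0,0],[-200,0,195,0,0,0]]]'
python3 -m pendant '[[[-30,-15,0,0,0,0],[-50,-65,0,0,0,0],[-60,-120,0,0,0,0],[-70,-175,0,0,0,0],[-80,-230,0,0,0,0],[-90,-280,0,0,0,0],[-95,-310,0,0,0,0],[-95,-320,0,0,0,0],[-95,-320,0,0,0,0]]]'
python3 - <<'E'
from h import *
s=snap('top');save('top1.png',s['pixels']);cl=cloud(s);z=cl[...,2];d0=np.load('top0.npz')
s2=snap('scene');save('scene1.png',s2['pixels'])
for n,e in(('red',(.506,-.017)),('blue',(.460,-.268)),('yellow',(.675,-.157))):
    m=(np.linalg.norm(cl[...,:2]-e,axis=-1)<.085)&(z>.09)&(z<.118);p=cl[m]
    print(n,m.sum(),rect(p),np.median(p[:,2]),np.linalg.lstsq(np.c_[p[:,:2],np.ones(len(p))],p[:,2],rcond=None)[0][:2])
c0=d0['cl']
for n,(u,v) in dict(bottle=(260,140),bowl=(418,193),mug=(231,285),jar=(338,298),cream=(120,270),green=(172,130)).items():
    sl=np.s_[v-25:v+25,u-25:u+25]; dz=np.abs(cl[sl][...,2]-c0[sl][...,2]);print(n,'changed px',(dz>.015).sum())
print(get_obs()['force'],get_obs()['clock'])
E
```

```text
clock: 34.48
tool_pos: [0.6762, -0.1589, 0.1092]
orientation: [180.0, -0.0, -92.0]
force: [-0.0, -0.5, 0.5]
opening: 0.0569
clock: 35.72
tool_pos: [0.4742, -0.1591, 0.3065]
orientation: [-179.8, -0.0, -92.0]
force: [0.3, 0.1, 0.3]
opening: 0.0574
clock: 36.85
tool_pos: [0.3814, -0.4791, 0.3043]
orientation: [180.0, -0.0, -92.1]
force: [-0.1, 0.5, 0.1]
opening: 0.0569
red 1502 (array([505.7, -17.2]), 115.8, 85.7, -37.0) 0.10491535009028508 [0.0037426  0.00112934]
blue 1489 (array([ 460.3, -269.2]), 116.1, 88.5, 9.9) 0.10495632457587556 [-0.00107623 -0.01282556]
yellow 1436 (array([ 674.2, -156.9]), 117.6, 86.5, -2.2) 0.10479821213313067 [-0.00189235 -0.00369994]
bottle changed px 0
bowl changed px 0
mug changed px 0
jar changed px 0
cream changed px 142
green changed px 0
[0.4061019  0.30861289 0.30597398] 36.95
```

View pics/top1.png

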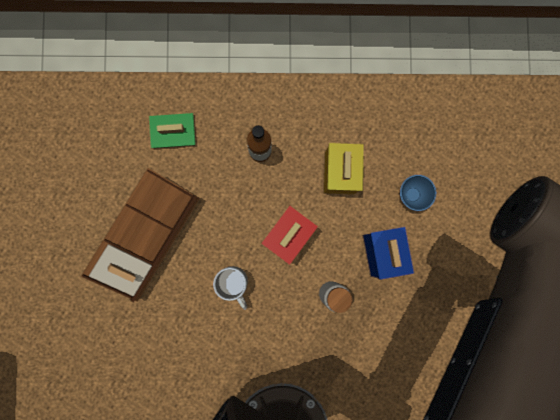

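The top view shows the matching lid on each caddy: red (291,236), blue (391,252) and yellow (346,167). Cream is still in its bay at (120,270), and the bystanders haven't moved. The changed pixels in the cream crop lie beside the bay the yellow lid left. Handing in.

```bash
python3 -c "
from plant import *
print(close_job())"
```

```text
the job is handed in; nothing more can be done
None
```

All three caddies now wear the lid of their own colour, and I handed the job in at about 37 s of the 70 s allowed. I moved the red lid from the blue caddy to the red one. Then I took the blue and yellow lids from the rack and set each on its own caddy, lowering them slowly until they touched. The force read at contact was about 16 N for red and 5–6 N for blue and yellow.

**Seating:** in the last top view all three plates are at about 105 mm, which is the seated height, and within about 2 mm of where each caddy was first measured. Red and yellow read level. Blue read about 0.7° of tilt there, but a close wrist view just after placing showed it level to under 0.1°. I put the difference down to noise from the far camera.

**Bystanders:** the bottle, mug, jar, bowl and green look-alike show no change in depth. The area around the cream lid showed 142 changed pixels. I took these to come from the emptied bay beside it without checking each one, and the cream lid looks unmoved in the picture.

**Camera disagreement:** the top and wrist cameras differed by about 2–3 mm in y, so I used the wrist camera for the final alignments.

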